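# Turn the top panel of the loading-chart book

## Robot

A 6-joint arm with a two-finger parallel gripper is mounted at the origin on the work surface. World frame = base frame: x ahead of the robot, y to its left, z up, the work surface at z = 0. Lengths are in m, angles in rad, forces in N, time in s.
With the tool pointing down it reaches from about 0.35 to 0.775 m from the base axis. Payload 5.5 kg.
Tool frame: the origin (TCP) lies between the finger pads; the fingertips stand 19 mm ahead of it and the grasp point (between the pads) is the TCP (env.tcp_to_tips is the distance from the TCP to the fingertips, in m); z points along the fingers, y is the direction in which the jaws open and shut (so a half turn about z gives the same grasp; the last joint's range is limited). The gripper opens to 85 mm and grips with 20 to 120 N. Pads are 22 mm wide; open, the fingers measure 114 mm over their backs; the gripper's body (76 mm by 85 mm) begins 54 mm behind the grasp point. The pads swing forward as they close: fully open they stand 13 mm farther back than shut.
Start: joints at [-1.277, 0.313, 0.046, 1.304, 0, 1.431], TCP at [0.242, -0.522, 0.25] pointing down, gripper open.
Joint ranges: [-2.76, 2.76], [-0.86, 1.69], [-1.03, 1.26], [-2.2, 2.34], [-1.47, 1.5], [-3.14, 3.14]. Speed limits (rad/s): [2.57, 2.57, 3.14, 3.14, 3.14, 3.14].

## Interface

Orientations are given as a unit quaternion [w, x, y, z].
In Python, from workcell import env, eyes, job gives the robot as it stands. The module is installed in compiled form; this text tells all that it offers.
- The arm moves only by the tool move_arm, never from a script. Its argument "commands" is a list of rows, each a list of 3 entries, a list of its own where there are three numbers: the shift along the world's x, y, z as a fraction of full scale, then the turn, a rotation vector about the world's x, y, z as a fraction of full scale, then the gripper command: -1 is shut, 1 is fully open, values between are in proportion. In form: [[[x, y, z], [wx, wy, wz], gripper], ...]. A call has 1 to 5 rows; each row shifts and turns the commanded pose from where the row before left it; what a row does not reach is not made up. Full scale, the value 1, is 0.04 m for a shift and 8 degrees for a turn. A row lasts 1/10 s, in which the tool goes at most 50 mm and 8.59 degrees, less where a joint would pass 70% of its speed; a pose out of reach is approached as far as the arm can. A call with a number of a shift or a turn outside -1 to 1 is refused whole. A call with a gripper value outside its range is refused whole. The fingers move at their own pace and stop on an object; "newtons" is the grip in N (left out, the last holds). Time passes only in rows, so rows that do not move let the fingers close. It gives the time, the measured TCP pose, the force and the opening at its end, in the units of the state.
- env.get_state(): the state, without advancing time (a new reading comes with each control period).
- eyes.read_camera(name): name is "side" or "top" or "wrist"; returns a dict with "frame" (480x640x3 uint8, red, green, blue), "mtx" (3x3 intrinsics, pixels), "camera_from_world" (4x4, takes a point from world to camera coordinates); the wrist camera has in their place "mount" (4x4, takes a point from camera to tool coordinates, whose origin is the TCP and whose axes are the flange's). Camera axes: x right, y down, z forward; pixel columns grow to the right and rows downward; lengths in m; the calibration is good to about 2 mm. The wrist camera is an equidistant fisheye: a pixel r from the principal point sees the ray r / f radians off the axis. A picture is of the moment at which its call begins: read the wrist's pose just before it. There is no depth.
- job.hand_in(): hands the job in, once; it reports no verdict.
The state is a dict: "clock": time; "joint_pos": joint angles; "qvel": joint speeds; "tau": joint torques, N m; "tcp_pos": TCP position; "orientation": TCP orientation; "wrist_force": force on the tool from outside, world axes, zero at the start; "ft_torque": the same for the moment, N m; "finger_gap": finger opening in m.
Only numpy, scipy, OpenCV 4.12 (cv2) and the standard library are available. Lean on these libraries where they do the work, as an engineer would, in place of code of your own. Each camera call takes 0.05 s, during which the arm holds its last target.

## Task

The bench book of loading charts lies open on its steel stand; show the next chart by turning over the top panel of the right-hand pile (right as seen from the robot), and only that one. Push it up from below with a fingertip - its index tab sticks out for that - and on over the hinge rod without flinging it, then press it down lightly until it lies flat on the left-hand side. Never pinch or grip the panel, do not lift or shove the book, leave the next panel lying and everything else on the bench where it is.

Things in the scene. Friction and masses are not known exactly. Their poses are not given: they have to be found in the camera images.
- book: Open chart book: steel stand (2.6 kg, loose, four rubber feet), platform 236 x 250 mm, top 50 mm above the bench, hinge rod across its middle, rod cheeks at x = +-114 mm rising to 77 mm. Origin on the bench under the rod's middle; x along the rod (away from the robot at yaw 0), y to the left-hand side, z up. Right (-y), from the top: top panel, next panel, a fixed last panel; left: one turned panel.
- rod (a point): Middle of the hinge rod, on its axis, 62 mm above the bench; rod radius 5.5 mm. The panels are alike: rigid pale plastic with a printed chart, 3 mm thick, 200 mm along the rod, reaching from 12 to 156 mm from the rod's axis; so they overhang the platform (which ends 125 mm from the rod) by 31 mm.
- top_panel (a joint): Top panel's angle, rad: 0 flat on the right, 1.57 upright, 3.14 flat on the left (stops at both ends); starts at 0 to 0.2. Weighs 0.1 to 0.16 kg; stiff hinge (0.17 N m friction): it stays at any angle; 1.5 to 2 N at the tab raise it. Flat right, its underside is 63 mm above the bench; flat left, that same side faces up, 61 mm above the bench. The pushing side is the underside throughout.
- top_tab (a point): Centre of the top panel's index tab, 169 mm from the rod's axis, at the middle of the panel's length (book x = 0); it moves with the panel. The tab is 52 mm along the rod, 3 mm thick and sticks out 26 mm past the panel's edge, to 182 mm from the rod's axis. Under it is only air, down to the bench.
- next_panel (a joint): Angle of the panel under the top one on the right, same meaning; starts at 0, just as stiff. Its upper side is 2 mm below the top panel's underside.
- next_tab (a point): Centre of the next panel's index tab: same size as the top panel's, 66 mm nearer the robot along the rod (book x = -66 mm), 5 mm lower. The turned panel's tab is on the left, at book x = +66 mm.
- gallipot: Small round steel bowl, 76 mm across, 42 mm high, standing to the left of the book; origin at the centre of its underside.
- brush: White plastic scrubbing brush lying on the bench to the right of the book, 176 mm long, 22 mm wide, 20 mm high; origin on the bench near its middle.
- syringe: Clear flushing syringe lying on the bench to the right of the book, 135 mm long, 36 mm wide over the flange, 25 mm high; origin on the bench under the barrel.
- detergent: White capped bottle, 62 mm across, 165 mm high, standing beside the book; origin at the centre of its underside.
- jar: Clear jar with white lid, 72 mm across, 105 mm high, standing beside the book; origin at the centre of its underside.
- beaker: Clear plastic beaker, 68 mm across, 85 mm high, standing beside the book; origin at the centre of its underside.
- bin: Open blue plastic bin, 150 x 105 mm, 55 mm high, well to the left of the book; origin at the centre of its underside.

How it is judged:
By the outcome, as a careful person would: the job done as asked, in the order asked, and still so for the second after the job is handed in, with the robot touching nothing.
It also fails if it takes over 51 s, if anything falls off the work surface, if the arm or the gripper's body presses on something with over 40 N, if the wrist force passes 120 N, or if a joint passes its speed limit or range.

## Working session

There is one attempt and no reset: what is moved stays moved. The work goes in short steps, Python scripts to look and compute and a tool call to move; the robot and the scene stay as the last step left them, time stands still between calls to the robot, and variables do not carry over. Pictures are saved under pics/ and viewed, and the job is handed in when it is done.

Besides the shell and the picture viewer there is one more tool, called as name(argument=value, ...) on one line, values as JSON. move_arm: Moves the arm, as the interface text tells. Its arguments: {"type":"object","properties":{"commands":{"type":"array","items":{"type":"array"}},"newtons":{"type":"number"}},"required":["commands"]}

```bash
mkdir -p pics; ls; cat > h.py <<'E'
from workcell import env, eyes, job
import numpy as np, cv2
def snap(n,fn):
    c=eyes.read_camera(n); cv2.imwrite('pics/'+fn,c['frame'][:,:,::-1]); return c
def ray(c,u,v):
    T=np.array(c['camera_from_world']);K=np.array(c['mtx'])
    R=T[:3,:3];o=-R.T@T[:3,3]
    d=R.T@np.linalg.inv(K)@np.array([u,v,1.]);return o,d
def onplane(c,u,v,z):
    o,d=ray(c,u,v);return o+d*(z-o[2])/d[2]
def proj(c,p):
    T=np.array(c['camera_from_world']);K=np.array(c['mtx'])
    q=T[:3,:3]@np.array(p)+T[:3,3];q=K@q;return q[:2]/q[2]
E
python3 - <<'E'
from h import *
s=env.get_state();print(s)
import pickle
for n in('top','side','wrist'):
    c=snap(n,n+'1.png');pickle.dump(c,open(n+'.pkl','wb'))
    print({k:np.array(v).round(3).tolist() for k,v in c.items() if k!='frame'})
E
```

```text
pics
{'clock': 0.0, 'joint_pos': array([-1.27661827e+00,  3.14020608e-01,  4.49582583e-02,  1.30361268e+00,
        1.34834639e-05,  1.43118895e+00]), 'qvel': array([ 0.00042811, -0.00023731,  0.00048515, -0.00159508,  0.00076052,
       -0.00102244]), 'tau': array([ 6.05737823e-04, -4.80626714e+01,  2.98535049e+01,  1.93014223e-02,
       -1.52106686e-04,  1.99276474e-05]), 'tcp_pos': array([ 0.24152461, -0.52127397,  0.24938888]), 'orientation': array([-9.37067649e-04,  9.76570408e-01,  2.15196085e-01, -6.58042139e-05]), 'wrist_force': array([ 0.10180052, -0.16854477,  0.42737297]), 'ft_torque': array([-0.03292695,  0.00421384,  0.01408829]), 'finger_gap': 0.08516763249575436}
{'mtx': [[559.875, 0.0, 323.015], [0.0, 559.875, 239.994], [0.0, 0.0, 1.0]], 'camera_from_world': [[-0.029, -1.0, 0.006, 0.076], [-0.987, 0.028, -0.158, 0.536], [0.158, -0.011, -0.987, 1.236], [0.0, 0.0, 0.0, 1.0]]}
{'mtx': [[553.219, 0.0, 316.115], [0.0, 553.219, 238.339], [0.0, 0.0, 1.0]], 'camera_from_world': [[-0.973, -0.231, -0.011, 0.523], [-0.115, 0.523, -0.845, 0.082], [0.201, -0.821, -0.535, 1.195], [0.0, 0.0, 0.0, 1.0]]}
{'mtx': [[371.648, 0.0, 317.704], [0.0, 371.648, 241.11], [0.0, 0.0, 1.0]], 'mount': [[-0.001, -0.961, -0.278, 0.07], [1.0, -0.001, -0.0, 0.0], [0.0, -0.278, 0.961, -0.124], [0.0, 0.0, 0.0, 1.0]]}
```

View pics/top1.png

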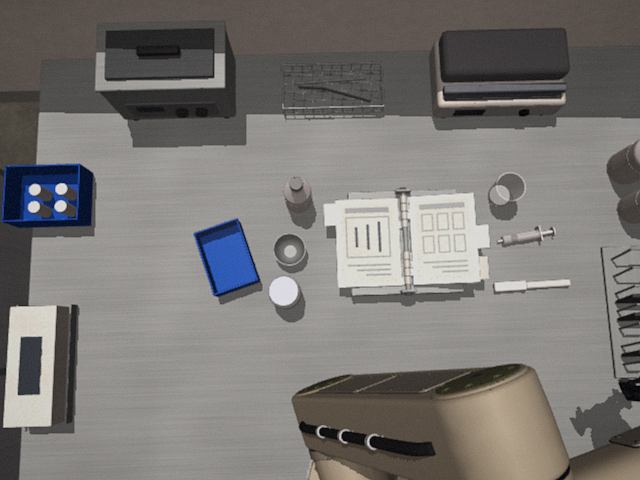

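View pics/side1.png

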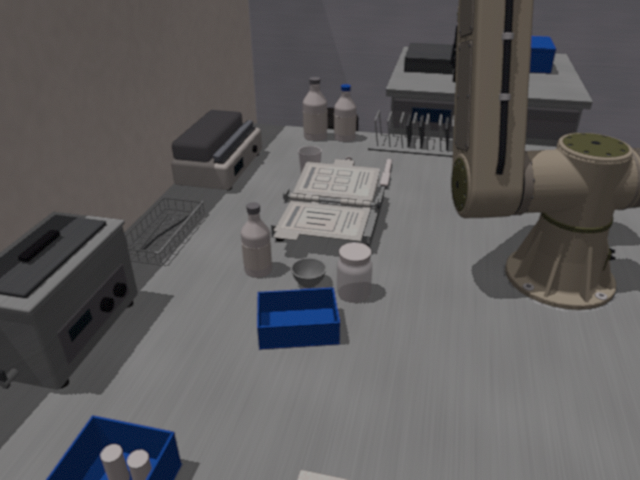

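View pics/wrist1.png

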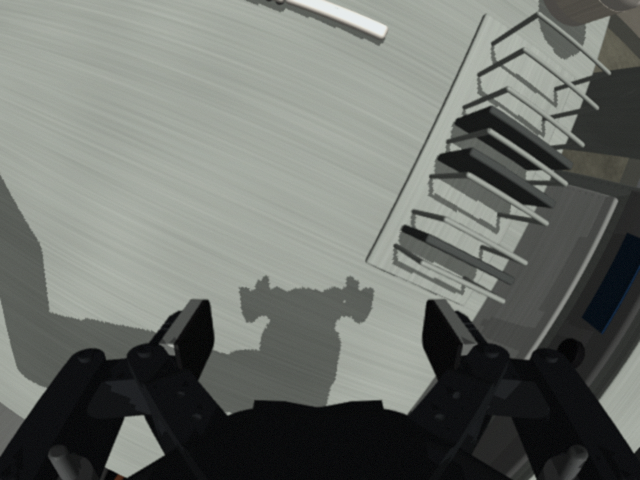

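The top view shows the book with its rod from about (403,190) to (408,292). The top tab is near (483,235), the next tab near (484,268), and the syringe and brush lie to the right. I'll zoom in on this area.

```bash
python3 - <<'E'
import pickle,cv2
from h import env
t=pickle.load(open('top.pkl','rb'))['frame'][:,:,::-1];s=pickle.load(open('side.pkl','rb'))['frame'][:,:,::-1]
cv2.imwrite('pics/tc.png',cv2.resize(t[170:310,310:580],None,fx=2.9,fy=2.9,interpolation=cv2.INTER_CUBIC))
cv2.imwrite('pics/sc.png',cv2.resize(s[140:260,260:420],None,fx=5,fy=5,interpolation=cv2.INTER_CUBIC))
print(env.tcp_to_tips)
E
```

```text
0.019
```

View pics/tc.png

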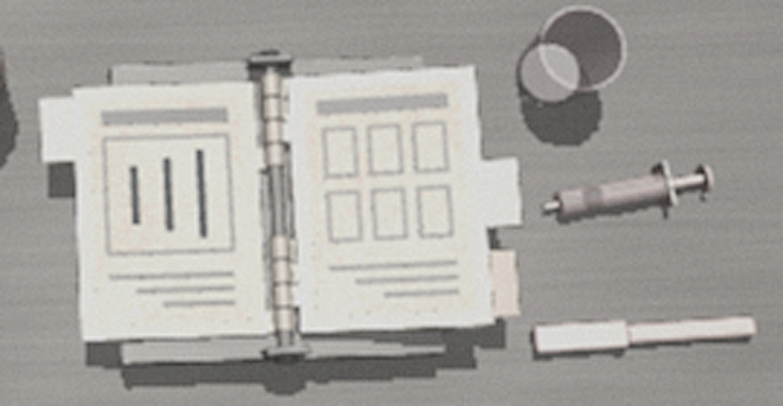

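View pics/sc.png

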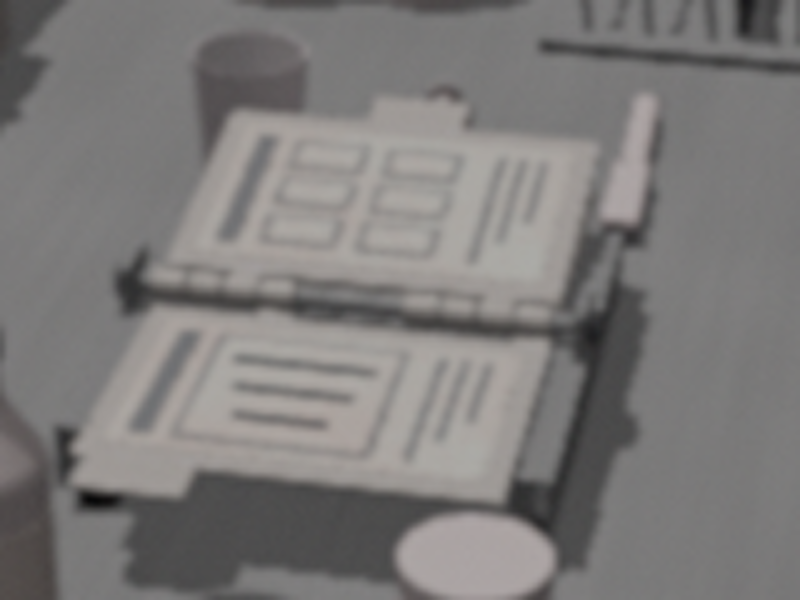

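```bash
python3 - <<'E'
import pickle
from h import *
t=pickle.load(open('top.pkl','rb'));s=pickle.load(open('side.pkl','rb'))
T=lambda u,v:(310+u/2.9,170+v/2.9)
S=lambda u,v:(260+u/5,140+v/5)
def tri(a,b):
    o1,d1=ray(t,*a);o2,d2=ray(s,*b)
    A=np.stack([d1,-d2],1);x=np.linalg.lstsq(A,o2-o1,rcond=None)[0]
    p,q=o1+x[0]*d1,o2+x[1]*d2
    return ((p+q)/2).round(4),np.linalg.norm(p-q).round(4)
P={}
for n,a,b in [('tab far',(516,158),(377,97)),('tab near',(521,226),(470,105)),('panel far right',(474,67),(240,108)),('panel near right',(493,326),(600,142)),('left far',(77,87),(125,312)),
 ('lefttab far out',(40,99),(68,487)),('lefttab near out',(44,162),(185,497)),('left near out',(83,341),(503,500))]:
    print(n,*tri(T(*a),S(*b)))
f=onplane(t,*T(268,58),.077);n=onplane(t,*T(287,352),.077)
print('cheeks',f,n,(f+n)/2,np.degrees(np.arctan2(f[1]-n[1],f[0]-n[0])),np.linalg.norm(f-n))
for nm,uv,z in [('syr tip',(544,208),.01),('syr flange',(672,200),.01),('syr end',(713,178),.01),('brush L',(533,340),.01),('brush L top',(533,325),.02),('brushR',(755,327),.01),('beaker',(570,100),.0),('beaker rim c',(582,48),.085)]:
    print(nm,onplane(t,*T(*uv),z).round(3))
for nm,uv,z in [('gallipot',(290,250),.04),('jar',(284,291),.105),('det',(296,183),.165)]: print(nm,onplane(t,*uv,z).round(3))
E
```

```text
tab far [ 0.5554 -0.3053  0.0874] 0.0004
tab near [ 0.5034 -0.305   0.0877] 0.0006
panel far right [ 0.6269 -0.2788  0.0861] 0.0024
panel near right [ 0.4287 -0.2789  0.085 ] 0.0011
left far [0.6056 0.0288 0.1277] 0.0108
lefttab far out [0.6212 0.0565 0.0496] 0.0017
lefttab near out [0.5687 0.0546 0.0506] 0.0014
left near out [0.4283 0.0289 0.052 ] 0.0005
cheeks [ 0.641882   -0.12143488  0.077     ] [ 0.41352271 -0.12402607  0.077     ] [ 0.52770235 -0.12273048  0.077     ] 0.6501047636167809 0.22837398790800081
syr tip [ 0.528 -0.349  0.01 ]
syr flange [ 0.532 -0.453  0.01 ]
syr end [ 0.549 -0.488  0.01 ]
brush L [ 0.422 -0.332  0.01 ]
brush L top [ 0.433 -0.33   0.02 ]
brushR [ 0.427 -0.511  0.01 ]
beaker [ 0.619 -0.381  0.   ]
beaker rim c [ 0.641 -0.364  0.085]
gallipot [0.518 0.136 0.04 ]
jar [0.42  0.148 0.105]
det [0.641 0.115 0.165]
```

move_arm(commands=[[[0.7,0.1,0],[0,0,0.9],-1],[[0.7,0.1,0],[0,0,0.9],-1],[[0.7,0.1,0],[0,0,0.9],-1],[[0.7,0.1,0],[0,0,0.9],-1],[[0.7,0.1,0],[0,0,0.9],-1]])

```text
clock: 0.65
tcp_pos: [0.3826, -0.5014, 0.2499]
orientation: [-0.0, 0.861, 0.509, 0.0]
wrist_force: [-0.1, 0.2, 0.8]
finger_gap: 0.012
```

move_arm(commands=[[[0.7,0.1,0],[0,0,0.9],-1],[[0.7,0.1,0],[0,0,0.9],-1],[[0.7,0.1,0],[0,0,0.9],-1],[[0.7,0.1,0],[0,0,0.9],-1],[[0.7,0.1,0],[0,0,0],-1]])

```text
clock: 1.15
tcp_pos: [0.5227, -0.4814, 0.2498]
orientation: [-0.0, 0.708, 0.706, 0.0]
wrist_force: [-0.6, -0.2, 0.9]
finger_gap: 0.0
```

move_arm(commands=[[[0,0,0],[0.9,0,0],-1],[[0,0,0],[0.9,0,0],-1],[[0,0,0],[0.9,0,0],-1],[[0,0,0],[0.9,0,0],-1],[[0,0,0],[0.9,0,0],-1]])

```text
clock: 1.65
tcp_pos: [0.502, -0.456, 0.2306]
orientation: [-0.21, 0.68, 0.67, 0.213]
wrist_force: [-0.2, 0.1, -2.1]
finger_gap: 0.0003
```

move_arm(commands=[[[0.2,0.5,0],[0,0,0],-1],[[0.2,0.5,0],[0,0,0],-1],[[0.2,0.5,0],[0.5,0,0],-1],[[0,0.5,0],[0.5,0,0],-1],[[0,0.5,0],[0.5,0,0],-1]])

```text
clock: 2.15
tcp_pos: [0.5285, -0.3583, 0.2373]
orientation: [-0.27, 0.656, 0.647, 0.28]
wrist_force: [-0.7, 0.0, -0.1]
finger_gap: 0.0
```

```bash
python3 - <<'E'
from h import *
s=env.get_state();print(s['tcp_pos'],s['joint_pos'].round(3))
from scipy.spatial.transform import Rotation as R
w,x,y,z=s['orientation'];print(R.from_quat([x,y,z,w]).as_matrix().round(3))
E
```

```text
[ 0.52851405 -0.35829721  0.23729954] [-0.923  1.006  0.951  2.191  0.462  0.495]
[[ 0.006  1.     0.017]
 [ 0.698 -0.016  0.716]
 [ 0.716  0.008 -0.698]]
```

move_arm(commands=[[[-0.05,0,0],[0,0,-0.7],-1],[[-0.05,0,0],[0,0,-0.7],-1],[[-0.05,0,0],[0,0,-0.7],-1],[[-0.05,0,0],[0,0,-0.7],-1],[[0,0,0],[0.46,-0.2,0],-1]])

```text
clock: 2.65
tcp_pos: [0.5193, -0.3576, 0.2398]
orientation: [-0.226, 0.758, 0.5, 0.353]
wrist_force: [-0.3, 0.4, 0.7]
finger_gap: -0.0
```

move_arm(commands=[[[0,0,-0.3],[0.46,-0.2,0],-1],[[0,0,-0.3],[0.46,-0.2,0],-1],[[0,0,-0.3],[0,0,0],-1]])

```text
clock: 2.95
tcp_pos: [0.5193, -0.3597, 0.1982]
orientation: [-0.263, 0.732, 0.481, 0.405]
wrist_force: [0.2, 0.2, -0.4]
finger_gap: 0.0
```

```bash
cat > st.py <<'E'
from h import *
from scipy.spatial.transform import Rotation as R
s=env.get_state();w,x,y,z=s['orientation'];M=R.from_quat([x,y,z,w]).as_matrix()
print('tcp',s['tcp_pos'].round(4),'tip',(s['tcp_pos']+.019*M[:,2]).round(4),'upcorner',(s['tcp_pos']+.019*M[:,2]+.011*M[:,0]).round(4),'j',s['joint_pos'].round(3),'F',s['wrist_force'].round(2));print(M.round(3))
E
python3 st.py
```

```text
tcp [ 0.5193 -0.3597  0.1982] tip [ 0.5257 -0.345   0.1881] upcorner [ 0.528  -0.3396  0.1974] j [-1.05   0.905  0.519  1.94   0.748  0.62 ] F [ 0.23  0.24 -0.42]
[[ 0.21   0.917  0.34 ]
 [ 0.49  -0.399  0.775]
 [ 0.846  0.004 -0.533]]
```

move_arm(commands=[[[0,0,-0.6],[0.8,-0.35,0],-1],[[0,0,-0.6],[0,0,0],-1],[[0,0,-0.6],[0,0,0],-1],[[0,0,-0.6],[0,0,0],-1],[[0,0,0],[0,0,0],-1]])

```text
clock: 3.45
tcp_pos: [0.5198, -0.358, 0.102]
orientation: [-0.292, 0.706, 0.465, 0.448]
wrist_force: [0.2, 1.4, 0.3]
finger_gap: -0.0
```

```bash
python3 st.py; python3 - <<'E'
from h import *
c=snap('top','top2.png')['frame'];d=snap('side','side2.png')['frame'];snap('wrist','wrist2.png')
a=cv2.resize(c[170:310,420:620,::-1],None,fx=3,fy=3);b=cv2.resize(d[110:250,260:460,::-1],None,fx=3,fy=3)
cv2.imwrite('pics/a2.png',a);cv2.imwrite('pics/b2.png',b)
E
```

```text
tcp [ 0.5198 -0.358   0.102 ] tip [ 0.5267 -0.3423  0.0939] upcorner [ 0.5285 -0.338   0.1038] j [-1.066  1.07   0.503  1.912  0.8    0.504] F [0.21 1.36 0.33]
[[ 0.166  0.917  0.362]
 [ 0.395 -0.398  0.828]
 [ 0.904  0.005 -0.428]]
```

View pics/a2.png

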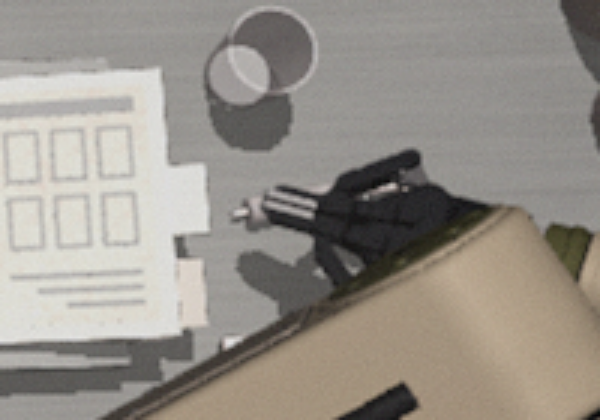

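View pics/wrist2.png

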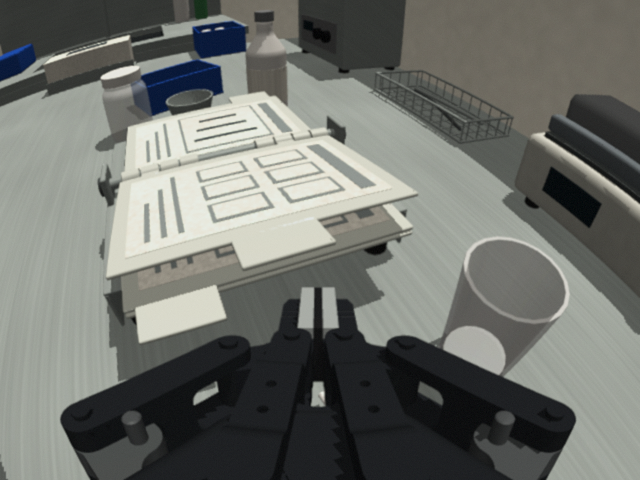

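View pics/b2.png

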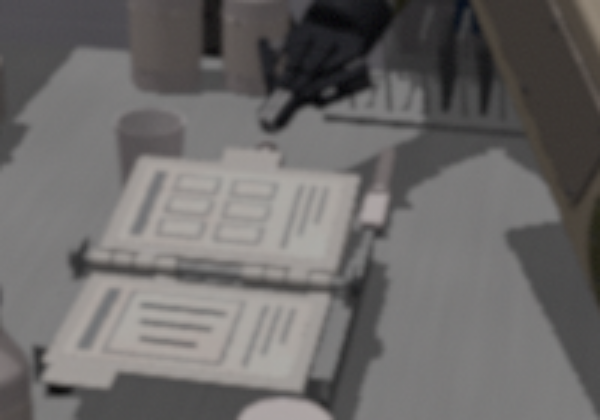

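move_arm(commands=[[[0,0,-0.45],[0,0,0],-1],[[0,0,-0.5],[0,0,0],-1],[[0,0.4,0],[0,0,0],-1],[[0,0.4,0],[0,0,0],-1],[[0,0.3,0],[0,0,0],-1]])

```text
clock: 4.1
tcp_pos: [0.52, -0.3141, 0.0661]
orientation: [-0.29, 0.706, 0.465, 0.449]
wrist_force: [-0.2, 0.1, 0.7]
finger_gap: 0.0003
```

```bash
python3 st.py; python3 - <<'E'
from h import *
c=snap('top','top3.png')['frame'];d=snap('wrist','wrist3.png')['frame']
a=cv2.resize(c[200:290,440:560,::-1],None,fx=4,fy=4);b=cv2.resize(d[150:400,180:430,::-1],None,fx=1.5,fy=1.5)
b=cv2.resize(b,(360,360));cv2.imwrite('pics/a3.png',np.hstack([a[:360,:],b[:360]]))
E
```

```text
tcp [ 0.52   -0.3141  0.0661] tip [ 0.5269 -0.2984  0.0579] upcorner [ 0.5287 -0.2941  0.0678] j [-1.035  1.032  0.324  1.749  0.825  0.532] F [-0.17  0.15  0.7 ]
[[ 0.165  0.917  0.363]
 [ 0.396 -0.399  0.827]
 [ 0.903  0.008 -0.429]]
```

View pics/a3.png

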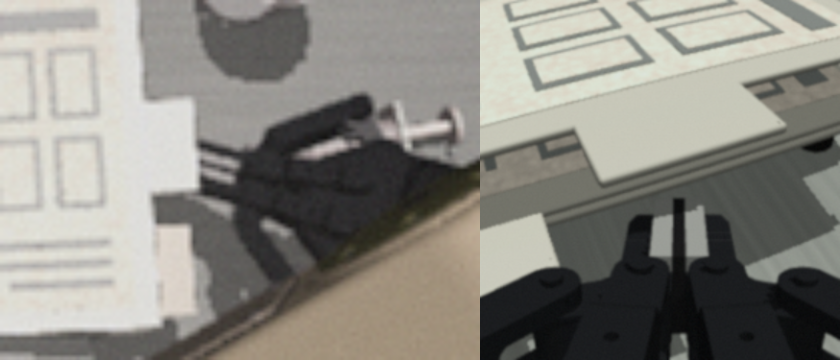

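```bash
python3 - <<'E'
from h import *
from scipy.spatial.transform import Rotation as R
s=env.get_state();w,x,y,z=s['orientation'];M=R.from_quat([x,y,z,w]).as_matrix();p=s['tcp_pos']
c=eyes.read_camera('wrist');t=eyes.read_camera('top')
mt=np.array(c['mount']);K=np.array(c['mtx'])
def wp(P):
    q=M.T@(np.array(P)-p);q=mt[:3,:3].T@(q-mt[:3,3]);r=np.hypot(q[0],q[1]);a=np.arctan2(r,q[2]);k=K[0,0]*a/r
    return np.array([K[0,2]+k*q[0],K[1,2]+k*q[1]]).round(1)
for n,P in [('tip',p+.019*M[:,2]),('upc',p+.019*M[:,2]+.011*M[:,0]),('tabnear',[.5034,-.305,.0877]),('tabfar',[.5554,-.305,.0877])]:
    print(n,wp(P),'crop',((wp(P)-[180,150])*1.44+[480,0]).round(0),'top',((proj(t,P)-[440,200])*4).round(0))
E
```

```text
tip [317.8 307.2] crop [678. 226.] top [167. 158.]
upc [317.8 283.5] crop [678. 192.] top [164. 152.]
tabnear [263.5 290.5] crop [600. 202.] top [198. 191.]
tabfar [393.3 250. ] crop [787. 144.] top [191.  98.]
```

```bash
cat > plan.py <<'E'
from h import *
from scipy.spatial.transform import Rotation as R
from numpy import interp
rod=np.array([.5277,-.1235,.062]);D=np.pi/180
def Rm(psi,al): # psi: tool heading in plane measured from +y toward +x (deg), al: tilt below horizontal
    h=np.array([np.sin(psi*D),np.cos(psi*D),0]);Z=np.array([0,0,1.])
    z=h*np.cos(al*D)-Z*np.sin(al*D);x=h*np.sin(al*D)+Z*np.cos(al*D)
    return np.stack([x,np.cross(z,x),z],1)
def target(th,pen=0):
    al=interp(th,[0,50,90,135,180],[25.5,25.5,45,65,85]);psi=interp(th,[0,50,130],[23.7,23.7,0])
    r=interp(th,[0,90,180],[.1705,.168,.135])
    M=Rm(psi,al);u=np.array([0,-np.cos(th*D),np.sin(th*D)]);v=np.array([0,np.sin(th*D),np.cos(th*D)])
    c=rod+[.001,0,0]+r*u+(.001+pen)*v
    return c-.011*M[:,0]-.019*M[:,2],M
def delta(p,M,th,pen=0):
    q,N=target(th,pen);return (q-p)/.04,R.from_matrix(N@M.T).as_rotvec()/D/8
if __name__=='__main__':
    import sys
    s=env.get_state();w,x,y,z=s['orientation'];M=R.from_quat([x,y,z,w]).as_matrix();p=s['tcp_pos']
    print(s['clock'],p.round(4),'F',s['wrist_force'].round(2),s['joint_pos'].round(2))
    for a in sys.argv[1:]:
        th=float(a);d,r=delta(p,M,th);print(th,'sum/5',(d/5).round(2),(r/5).round(2));p,M=target(th)
E
python3 plan.py 7 20 32 44 56 68 80 92
```

```text
4.3 [ 0.5203 -0.3152  0.0671] F [-0.55 -0.25 -0.05] [-1.04  1.03  0.33  1.75  0.83  0.53]
7.0 sum/5 [-0.    0.01  0.07] [ 0.    0.01 -0.  ]
20.0 sum/5 [0.   0.05 0.19] [0. 0. 0.]
32.0 sum/5 [0.   0.08 0.16] [0. 0. 0.]
44.0 sum/5 [0.   0.11 0.14] [0. 0. 0.]
56.0 sum/5 [0.   0.14 0.12] [-0.07  0.03  0.04]
68.0 sum/5 [0.01 0.15 0.09] [-0.14  0.05  0.09]
80.0 sum/5 [0.01 0.17 0.06] [-0.14  0.04  0.09]
92.0 sum/5 [0.01 0.18 0.02] [-0.14  0.03  0.09]
```

move_arm(commands=[[[0,0,0.08],[0,0,0],-1],[[0,0,0.08],[0,0,0],-1],[[0,0,0.08],[0,0,0],-1],[[0,0,0.08],[0,0,0],-1],[[0,0,0.08],[0,0,0],-1]])

```text
clock: 4.8
tcp_pos: [0.5203, -0.3155, 0.084]
orientation: [-0.289, 0.706, 0.465, 0.449]
wrist_force: [0.4, 0.7, -0.4]
finger_gap: 0.0002
```

move_arm(commands=[[[0,0.05,0.19],[0,0,0],-1],[[0,0.05,0.19],[0,0,0],-1],[[0,0.05,0.19],[0,0,0],-1],[[0,0.05,0.19],[0,0,0],-1],[[0,0.05,0.19],[0,0,0],-1]])

```text
clock: 5.3
tcp_pos: [0.5202, -0.3048, 0.1225]
orientation: [-0.29, 0.706, 0.465, 0.449]
wrist_force: [-0.1, 0.0, -0.9]
finger_gap: 0.0
```

```bash
python3 plan.py 20 32; python3 - <<'E'
from h import *
d=snap('wrist','wrist4.png')
E
```

```text
5.3 [ 0.5202 -0.3048  0.1225] F [-0.09  0.04 -0.95] [-1.03  0.95  0.31  1.81  0.83  0.54]
20.0 sum/5 [-0.    0.01 -0.02] [ 0.    0.01 -0.01]
32.0 sum/5 [0.   0.08 0.16] [0. 0. 0.]
```

View pics/wrist4.png

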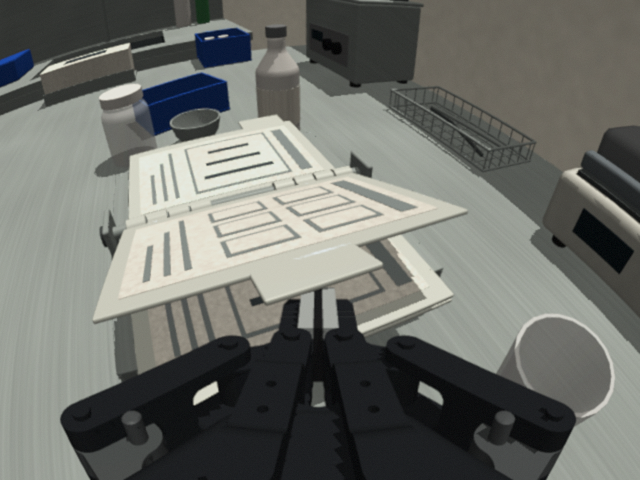

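The tab (about 320,270) is riding up on the fingertip, and the next panel is still lying flat. I'll continue along the arc.

move_arm(commands=[[[0,0.08,0.15],[0,0,0],-1],[[0,0.08,0.15],[0,0,0],-1],[[0,0.08,0.15],[0,0,0],-1],[[0,0.08,0.15],[0,0,0],-1],[[0,0.08,0.15],[0,0,0],-1]])

```text
clock: 5.85
tcp_pos: [0.5202, -0.2888, 0.1521]
orientation: [-0.29, 0.706, 0.465, 0.449]
wrist_force: [0.5, -0.1, -1.7]
finger_gap: 0.0001
```

move_arm(commands=[[[0,0.11,0.14],[0,0,0],-1],[[0,0.11,0.14],[0,0,0],-1],[[0,0.11,0.14],[0,0,0],-1],[[0,0.11,0.14],[0,0,0],-1],[[0,0.11,0.14],[0,0,0],-1]])

```text
clock: 6.35
tcp_pos: [0.5202, -0.2667, 0.18]
orientation: [-0.29, 0.706, 0.465, 0.449]
wrist_force: [-0.2, -0.1, -1.6]
finger_gap: 0.0004
```

```bash
python3 plan.py 44 56 68 80 92; python3 - <<'E'
from h import *
d=snap('wrist','wrist5.png')
E
```

```text
6.35 [ 0.5202 -0.2667  0.18  ] F [-0.21 -0.05 -1.65] [-1.    0.84  0.23  1.82  0.85  0.57]
44.0 sum/5 [-0.    0.01 -0.01] [ 0.    0.01 -0.  ]
56.0 sum/5 [0.   0.14 0.12] [-0.07  0.03  0.04]
68.0 sum/5 [0.01 0.15 0.09] [-0.14  0.05  0.09]
80.0 sum/5 [0.01 0.17 0.06] [-0.14  0.04  0.09]
92.0 sum/5 [0.01 0.18 0.02] [-0.14  0.03  0.09]
```

View pics/wrist5.png

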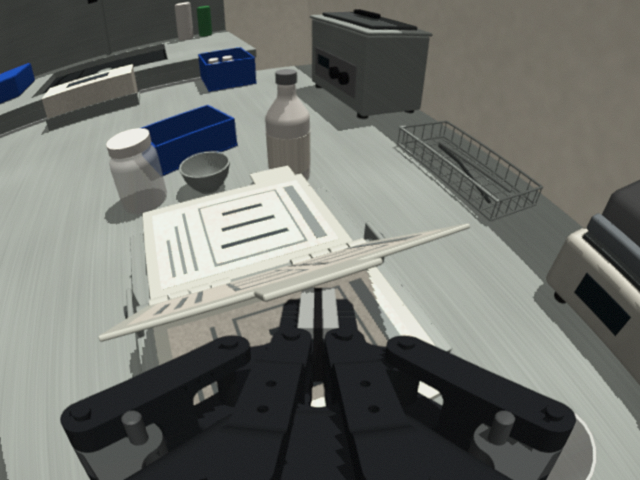

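move_arm(commands=[[[0,0.14,0.12],[-0.07,0.03,0.04],-1],[[0,0.14,0.12],[-0.07,0.03,0.04],-1],[[0,0.14,0.12],[-0.07,0.03,0.04],-1],[[0,0.14,0.12],[-0.07,0.03,0.04],-1],[[0,0.14,0.12],[-0.07,0.03,0.04],-1]])

```text
clock: 6.9
tcp_pos: [0.5203, -0.2386, 0.2041]
orientation: [-0.283, 0.711, 0.483, 0.425]
wrist_force: [1.3, -1.0, -1.6]
finger_gap: -0.0001
```

move_arm(commands=[[[0.01,0.15,0.09],[-0.14,0.05,0.09],-1],[[0.01,0.15,0.09],[-0.14,0.05,0.09],-1],[[0.01,0.15,0.09],[-0.14,0.05,0.09],-1],[[0.01,0.15,0.09],[-0.14,0.05,0.09],-1],[[0.01,0.15,0.09],[-0.14,0.05,0.09],-1]])

```text
clock: 7.4
tcp_pos: [0.5222, -0.2086, 0.2219]
orientation: [-0.27, 0.716, 0.521, 0.379]
wrist_force: [-0.8, -1.2, -0.5]
finger_gap: 0.0001
```

move_arm(commands=[[[0.01,0.17,0.06],[-0.14,0.04,0.09],-1],[[0.01,0.17,0.06],[-0.14,0.04,0.09],-1],[[0.01,0.17,0.06],[-0.14,0.04,0.09],-1],[[0.01,0.17,0.06],[-0.14,0.04,0.09],-1],[[0.01,0.17,0.06],[-0.14,0.04,0.09],-1]])

```text
clock: 7.9
tcp_pos: [0.5242, -0.1746, 0.2337]
orientation: [-0.254, 0.716, 0.557, 0.335]
wrist_force: [-0.3, -2.0, -1.2]
finger_gap: 0.0001
```

```bash
python3 plan.py 80 92 104 116 128 140; python3 - <<'E'
from h import *
d=snap('wrist','wrist6.png')['frame'];c=snap('side','side6.png')['frame']
cv2.imwrite('pics/c6.png',np.hstack([d[:,:,::-1],c[60:260,240:440,::-1].repeat(2,0).repeat(2,1)[:400].copy() if 0 else cv2.resize(c[60:300,200:440,::-1],(480,480))])[:, :][::1]); im=cv2.imread('pics/c6.png'); cv2.imwrite('pics/c6.png',cv2.resize(im,(800,343)))
E
```

```text
7.9 [ 0.5242 -0.1746  0.2337] F [-0.26 -2.01 -1.23] [-0.82  0.57  0.11  1.66  0.71  0.79]
80.0 sum/5 [-0.01  0.01 -0.01] [ 0.01  0.01 -0.01]
92.0 sum/5 [0.01 0.18 0.02] [-0.14  0.03  0.09]
104.0 sum/5 [ 0.01  0.17 -0.04] [-0.13  0.02  0.09]
116.0 sum/5 [ 0.01  0.15 -0.07] [-0.13  0.01  0.09]
128.0 sum/5 [ 0.01  0.13 -0.1 ] [-0.13  0.01  0.09]
140.0 sum/5 [ 0.    0.1  -0.12] [-0.13  0.    0.01]
```

View pics/c6.png

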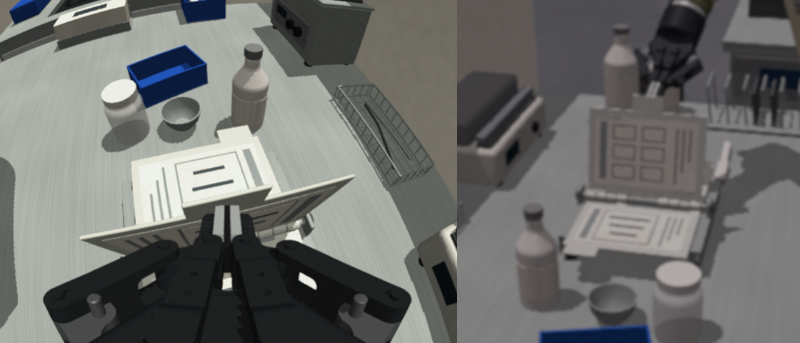

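move_arm(commands=[[[0.01,0.18,-0.02],[-0.14,0.03,0.09],-1],[[0.01,0.18,-0.02],[-0.14,0.03,0.09],-1],[[0.01,0.18,-0.02],[-0.14,0.03,0.09],-1],[[0.01,0.18,-0.02],[-0.14,0.03,0.09],-1],[[0.01,0.18,-0.02],[-0.14,0.03,0.09],-1]])

```text
clock: 8.5
tcp_pos: [0.5263, -0.1385, 0.2297]
orientation: [-0.234, 0.713, 0.592, 0.292]
wrist_force: [0.5, -1.0, 0.9]
finger_gap: 0.0002
```

move_arm(commands=[[[0.01,0.17,-0.04],[-0.13,0.02,0.09],-1],[[0.01,0.17,-0.04],[-0.13,0.02,0.09],-1],[[0.01,0.17,-0.04],[-0.13,0.02,0.09],-1],[[0.01,0.17,-0.04],[-0.13,0.02,0.09],-1],[[0.01,0.17,-0.04],[-0.13,0.02,0.09],-1]])

```text
clock: 9.0
tcp_pos: [0.5283, -0.1046, 0.2215]
orientation: [-0.215, 0.706, 0.625, 0.252]
wrist_force: [-1.0, -0.9, 0.3]
finger_gap: 0.0001
```

```bash
python3 plan.py 116 128 140 152 164 174; python3 - <<'E'
from h import *
d=snap('wrist','wrist7.png')['frame'];c=snap('side','side7.png')['frame']
cv2.imwrite('pics/c7.png',cv2.resize(np.hstack([d[:,:,::-1],cv2.resize(c[60:300,200:440,::-1],(480,480))]),(800,343)))
E
```

```text
9.0 [ 0.5283 -0.1046  0.2215] F [-1.02 -0.89  0.27] [-0.64  0.45  0.01  1.49  0.58  0.94]
116.0 sum/5 [-0.    0.16 -0.04] [-0.13  0.03  0.08]
128.0 sum/5 [ 0.01  0.13 -0.1 ] [-0.13  0.01  0.09]
140.0 sum/5 [ 0.    0.1  -0.12] [-0.13  0.    0.01]
152.0 sum/5 [ 0.    0.07 -0.13] [-0.13  0.    0.  ]
164.0 sum/5 [ 0.    0.04 -0.14] [-0.13  0.    0.  ]
174.0 sum/5 [ 0.    0.01 -0.12] [-0.11  0.    0.  ]
```

View pics/c7.png

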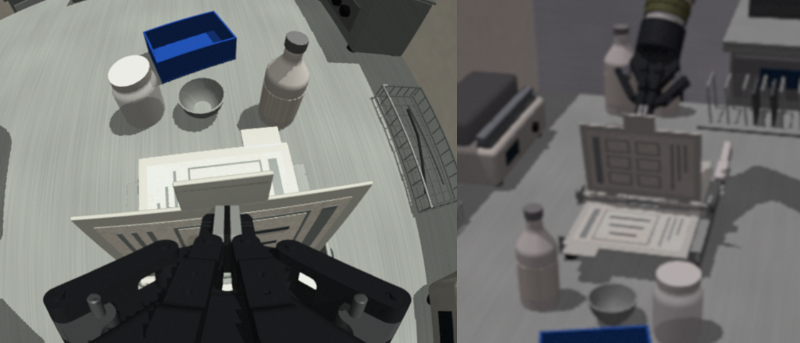

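move_arm(commands=[[[0,0.16,-0.05],[-0.13,0.03,0.08],-1],[[0,0.16,-0.05],[-0.13,0.03,0.08],-1],[[0,0.16,-0.05],[-0.13,0.03,0.08],-1],[[0,0.16,-0.05],[-0.13,0.03,0.08],-1],[[0,0.16,-0.05],[-0.13,0.03,0.08],-1]])

```text
clock: 9.6
tcp_pos: [0.5283, -0.0727, 0.2114]
orientation: [-0.196, 0.7, 0.653, 0.21]
wrist_force: [0.1, -0.3, -0.4]
finger_gap: -0.0002
```

move_arm(commands=[[[0,0.13,-0.1],[-0.13,0.01,0.09],-1],[[0,0.13,-0.1],[-0.13,0.01,0.09],-1],[[0,0.13,-0.1],[-0.13,0.01,0.09],-1],[[0,0.13,-0.1],[-0.13,0.01,0.09],-1],[[0,0.13,-0.1],[-0.13,0.01,0.09],-1]])

```text
clock: 10.1
tcp_pos: [0.5282, -0.0468, 0.1913]
orientation: [-0.173, 0.688, 0.683, 0.172]
wrist_force: [0.7, -0.0, 1.5]
finger_gap: -0.0001
```

move_arm(commands=[[[0,0.1,-0.12],[-0.13,0,0.01],-1],[[0,0.1,-0.12],[-0.13,0,0.01],-1],[[0,0.1,-0.12],[-0.13,0,0.01],-1],[[0,0.1,-0.12],[-0.13,0,0.01],-1],[[0,0.1,-0.12],[-0.13,0,0.01],-1]])

```text
clock: 10.6
tcp_pos: [0.5282, -0.0269, 0.1673]
orientation: [-0.142, 0.693, 0.692, 0.14]
wrist_force: [0.4, 1.0, 1.3]
finger_gap: 0.0
```

```bash
python3 plan.py 140 152 164 174 180; python3 - <<'E'
from h import *
d=snap('wrist','wrist8.png')['frame'];c=snap('side','side8.png')['frame']
cv2.imwrite('pics/c8.png',cv2.resize(np.hstack([d[:,:,::-1],cv2.resize(c[60:300,200:440,::-1],(480,480))]),(800,343)))
E
```

```text
10.6 [ 0.5282 -0.0269  0.1673] F [0.42 1.04 1.28] [-0.4   0.36 -0.16  1.22  0.37  1.14]
140.0 sum/5 [0.   0.01 0.02] [-0.01 -0.    0.  ]
152.0 sum/5 [ 0.    0.07 -0.13] [-0.13  0.    0.  ]
164.0 sum/5 [ 0.    0.04 -0.14] [-0.13  0.    0.  ]
174.0 sum/5 [ 0.    0.01 -0.12] [-0.11  0.    0.  ]
180.0 sum/5 [ 0.   -0.   -0.07] [-0.07  0.    0.  ]
```

View pics/c8.png

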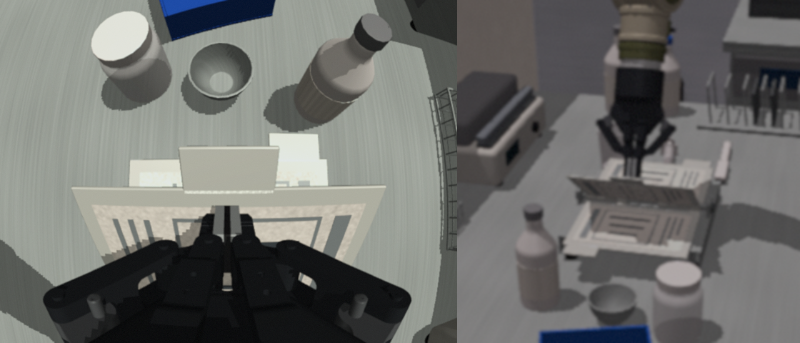

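move_arm(commands=[[[0,0.07,-0.12],[-0.13,0,0],-1],[[0,0.07,-0.12],[-0.13,0,0],-1],[[0,0.07,-0.12],[-0.13,0,0],-1],[[0,0.07,-0.12],[-0.13,0,0],-1],[[0,0.07,-0.12],[-0.13,0,0],-1]])

```text
clock: 11.2
tcp_pos: [0.5282, -0.0129, 0.1432]
orientation: [-0.11, 0.699, 0.698, 0.108]
wrist_force: [0.3, -0.4, -0.7]
finger_gap: 0.0
```

move_arm(commands=[[[0,0.04,-0.13],[-0.13,0,0],-1],[[0,0.04,-0.13],[-0.13,0,0],-1],[[0,0.04,-0.13],[-0.13,0,0],-1],[[0,0.04,-0.13],[-0.13,0,0],-1],[[0,0.04,-0.13],[-0.13,0,0],-1]])

```text
clock: 11.7
tcp_pos: [0.5283, -0.0051, 0.1172]
orientation: [-0.079, 0.703, 0.702, 0.077]
wrist_force: [0.9, 0.5, 1.3]
finger_gap: -0.0003
```

```bash
python3 plan.py 174 180; python3 st.py|head -1; python3 - <<'E'
from h import *
d=snap('wrist','wrist9.png')['frame'];c=snap('side','side9.png')['frame']
cv2.imwrite('pics/c9.png',cv2.resize(np.hstack([d[:,:,::-1],cv2.resize(c[60:300,200:440,::-1],(480,480))]),(800,343)))
E
```

```text
11.7 [ 0.5283 -0.0051  0.1172] F [0.88 0.47 1.31] [-0.28  0.33 -0.28  1.02  0.21  1.29]
174.0 sum/5 [ 0.    0.02 -0.12] [-0.12 -0.    0.  ]
180.0 sum/5 [ 0.   -0.   -0.07] [-0.07  0.    0.  ]
tcp [ 0.5283 -0.0051  0.1172] tip [ 0.5282 -0.001   0.0987] upcorner [0.5282 0.0098 0.1011] j [-0.275  0.333 -0.283  1.018  0.211  1.29 ] F [0.88 0.47 1.31]
```

View pics/c9.png

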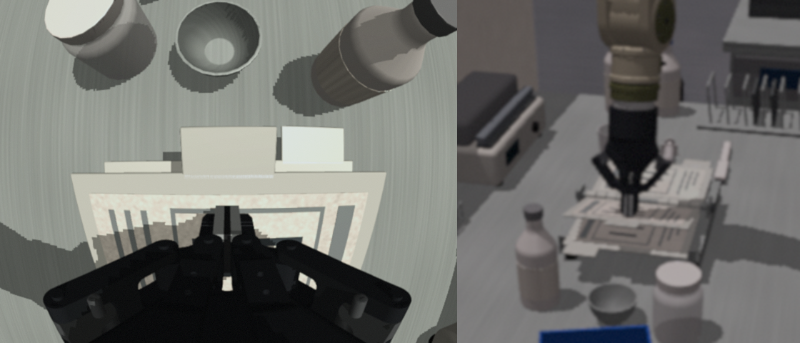

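move_arm(commands=[[[0,0.01,-0.11],[-0.12,0,0],-1],[[0,0.01,-0.11],[-0.12,0,0],-1],[[0,0.01,-0.11],[-0.12,0,0],-1],[[0,0.01,-0.11],[-0.12,0,0],-1],[[0,0.01,-0.11],[-0.12,0,0],-1]])

```text
clock: 12.3
tcp_pos: [0.5283, -0.0032, 0.0953]
orientation: [-0.049, 0.706, 0.705, 0.047]
wrist_force: [-0.1, 0.3, 1.8]
finger_gap: 0.0001
```

move_arm(commands=[[[0,0,-0.06],[-0.07,0,0],-1],[[0,0,-0.06],[-0.07,0,0],-1],[[0,0,-0.06],[-0.07,0,0],-1],[[0,0,-0.06],[-0.07,0,0],-1],[[0,0,-0.06],[-0.07,0,0],-1]])

```text
clock: 12.8
tcp_pos: [0.5284, -0.0033, 0.0835]
orientation: [-0.032, 0.707, 0.706, 0.03]
wrist_force: [0.4, 1.3, 0.8]
finger_gap: -0.0002
```

```bash
python3 st.py|head -1
```

```text
tcp [ 0.5284 -0.0033  0.0835] tip [ 0.5283 -0.0016  0.0646] upcorner [0.5283 0.0093 0.0656] j [-0.204  0.344 -0.344  0.903  0.085  1.368] F [0.44 1.26 0.81]
```

Next I'll go down in 1 mm steps until I feel the stop.

move_arm(commands=[[[0,0,-0.025],[0,0,0],-1],[[0,0,-0.025],[0,0,0],-1],[[0,0,-0.025],[0,0,0],-1],[[0,0,0],[0,0,0],-1]])

```text
clock: 13.2
tcp_pos: [0.5283, -0.0033, 0.0806]
orientation: [-0.032, 0.707, 0.706, 0.03]
wrist_force: [0.3, -0.3, 1.1]
finger_gap: 0.0004
```

move_arm(commands=[[[0,0,-0.02],[0,0,0],-1],[[0,0,0],[0,0,0],-1]])

```text
clock: 13.4
tcp_pos: [0.5284, -0.0033, 0.0804]
orientation: [-0.032, 0.707, 0.706, 0.03]
wrist_force: [-1.1, 1.2, 4.6]
finger_gap: -0.0002
```

```bash
python3 st.py|head -1; python3 - <<'E'
from h import *
d=snap('wrist','wrist10.png')['frame'];c=snap('side','side10.png')['frame']
cv2.imwrite('pics/c10.png',cv2.resize(np.hstack([d[:,:,::-1],cv2.resize(c[120:280,240:400,::-1],(480,480))]),(800,343)))
E
```

```text
tcp [ 0.5284 -0.0033  0.0804] tip [ 0.5283 -0.0016  0.0615] upcorner [0.5283 0.0093 0.0625] j [-0.205  0.347 -0.348  0.895  0.086  1.367] F [-1.07  1.23  4.64]
```

View pics/c10.png

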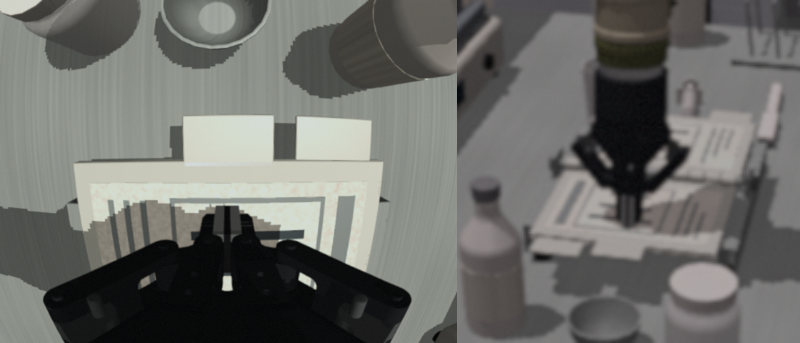

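move_arm(commands=[[[0,0,-0.02],[0,0,0],-1],[[0,0,0],[0,0,0],-1],[[0,0,0],[0,0,0],-1]])

```text
clock: 13.8
tcp_pos: [0.5284, -0.0033, 0.0803]
orientation: [-0.032, 0.707, 0.706, 0.031]
wrist_force: [-3.2, 0.9, 10.1]
finger_gap: -0.0003
```

It's firmly on the stop at about 10 N, and the height no longer changes. I'll lift off straight up.

move_arm(commands=[[[0,0,0.05],[0,0,0],-1],[[0,0,0.1],[0,0,0],-1],[[0,0,0.3],[0,0,0],-1],[[0,0,0.6],[0,0,0],-1],[[0,0,0.8],[0,0,0],-1]])

```text
clock: 14.3
tcp_pos: [0.5272, -0.0031, 0.1532]
orientation: [-0.033, 0.707, 0.706, 0.03]
wrist_force: [0.1, -0.5, 0.2]
finger_gap: 0.0001
```

move_arm(commands=[[[0,0,0.9],[0,0,0],-1],[[0,0,0.9],[0,0,0],-1],[[-0.6,-0.6,0.5],[0,0,0],-1],[[-0.6,-0.6,0],[0,0,0],-1],[[-0.6,-0.8,0],[0,0,0],-1]])

```text
clock: 14.8
tcp_pos: [0.4561, -0.0836, 0.2469]
orientation: [-0.031, 0.706, 0.707, 0.031]
wrist_force: [-0.5, -0.4, -1.2]
finger_gap: -0.0001
```

move_arm(commands=[[[-0.6,-0.8,0],[0,0,0],-1],[[-0.4,-0.9,0],[0,0,0],-1],[[0,-0.9,0],[0,0,0],-1],[[0,-0.9,0],[0,0,0],-1],[[0,-0.9,0],[0,0,0],-1]])

```text
clock: 15.3
tcp_pos: [0.4159, -0.2608, 0.2461]
orientation: [-0.032, 0.707, 0.706, 0.03]
wrist_force: [0.9, 1.2, -0.0]
finger_gap: -0.0002
```

move_arm(commands=[[[0,-0.9,0],[0,0,0],-1],[[0,-0.9,0],[0,0,0],-1],[[0,-0.9,0],[0,0,0],-1],[[0,0,0],[0,0,0],-1]])

```text
clock: 15.7
tcp_pos: [0.4161, -0.3715, 0.2449]
orientation: [-0.031, 0.708, 0.704, 0.03]
wrist_force: [-0.4, -0.5, -0.7]
finger_gap: -0.0003
```

```bash
python3 st.py|head -1; python3 - <<'E'
from h import *
import pickle
c=snap('top','top11.png');d=snap('side','side11.png')
pickle.dump(c,open('topE.pkl','wb'));pickle.dump(d,open('sideE.pkl','wb'))
cv2.imwrite('pics/tc11.png',cv2.resize(c['frame'][170:310,310:580,::-1],None,fx=2.9,fy=2.9,interpolation=cv2.INTER_CUBIC))
cv2.imwrite('pics/sc11.png',cv2.resize(d['frame'][140:260,260:420,::-1],None,fx=5,fy=5,interpolation=cv2.INTER_CUBIC))
E
```

```text
tcp [ 0.4161 -0.3715  0.2449] tip [ 0.416  -0.3699  0.2259] upcorner [ 0.4161 -0.3589  0.2269] j [-0.9    0.333  0.058  1.364  0.052  0.675] F [-0.37 -0.52 -0.73]
```

View pics/tc11.png

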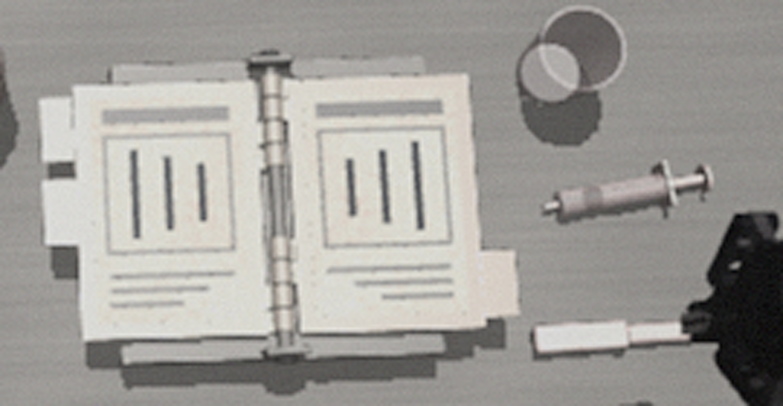

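View pics/sc11.png

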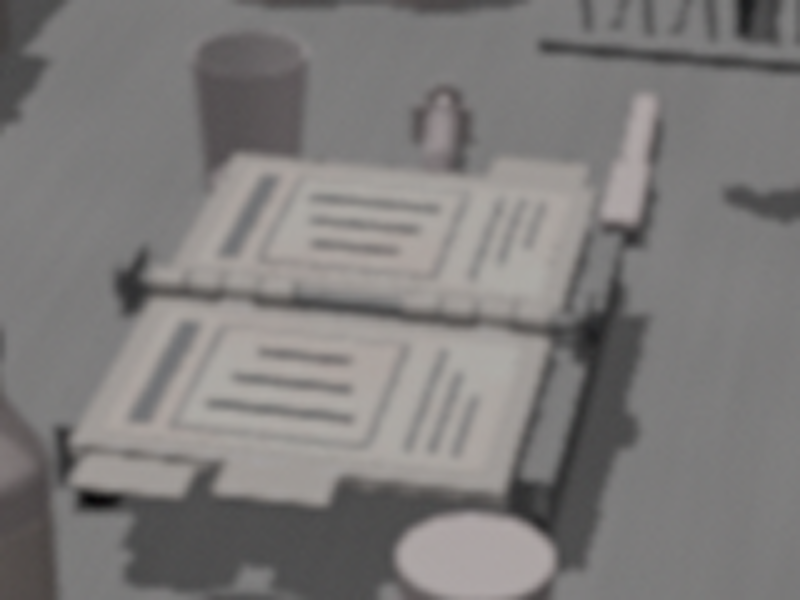

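View pics/top11.png

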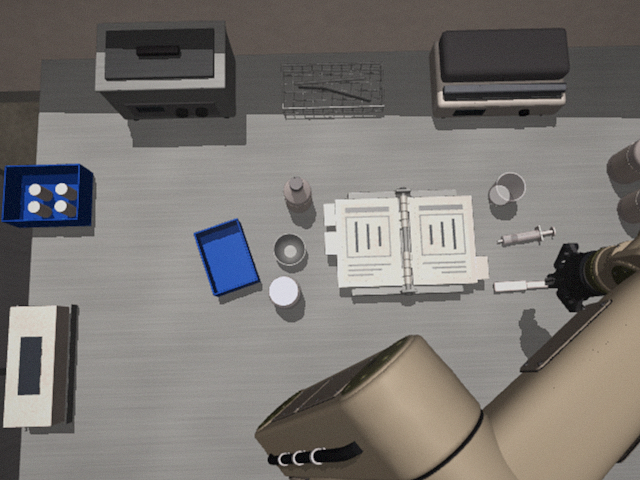

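The turned panel lies flat on the left with two tabs showing (crop 57,130 and 62,212). The next panel lies flat on the right with its tab at (503,283), and nothing else has moved. I'll check the tab height and the stand position in numbers, then hand in.

```bash
python3 - <<'E'
import pickle
from h import *
t=pickle.load(open('topE.pkl','rb'));s=pickle.load(open('sideE.pkl','rb'));t0=pickle.load(open('top.pkl','rb'))
for a,b in [((43,181),(213,497)),((48,246),(333,504))]:
    o1,d1=ray(t,310+a[0]/2.9,170+a[1]/2.9);o2,d2=ray(s,260+b[0]/5,140+b[1]/5)
    x=np.linalg.lstsq(np.stack([d1,-d2],1),o2-o1,rcond=None)[0];print(((o1+x[0]*d1+o2+x[1]*d2)/2).round(4))
# image shift of rod cheek region / objects
g=lambda c,r:cv2.cvtColor(c['frame'],cv2.COLOR_RGB2GRAY)[r[0]:r[1],r[2]:r[3]].astype(np.float32)
for n,r in dict(farcheek=(180,205,385,425),nearcheek=(280,305,385,430),syr=(220,250,495,560),beaker=(168,215,485,530),gall=(230,270,270,310),jar=(272,312,264,304),det=(170,215,280,316),bin=(210,300,190,265)).items():
    print(n,np.round(cv2.phaseCorrelate(g(t0,r),g(t,r))[0],2))
print(job.hand_in())
E
```

```text
[0.5542 0.0561 0.0532]
[0.5013 0.0536 0.0555]
farcheek [0.11 0.49]
nearcheek [0.5  0.08]
syr [-0.06 -0.  ]
beaker [ 0.41 -0.01]
gall [ 0.02 -0.05]
jar [ 0.01 -0.04]
det [0.04 0.54]
bin [ 0.53 -0.02]
the job is handed in; nothing more can be done
None
```

The top panel is turned over onto the left-hand side and the job is handed in, at about 16 s on the robot's clock. I put the closed fingertip under its index tab, pushed it slowly up and over the rod, and pressed it down on the left. The panel was never gripped.

**Pressing down:** the fingertip stopped at 61.5 mm, against the given 61 mm for flat left. The force then rose to about 10 N with no further travel, and I lifted straight off. Wrist readings while turning stayed around 1–2 N.

**Final pictures:** the panel lies flat on the left beside the already turned one, and the next panel is still lying on the right. By image comparison the stand, syringe, beaker, bowl, jar, bottle and bin moved at most about 0.5 px (roughly 1 mm), which I take as noise. I compared the brush only by eye because the gripper hid part of it.

**One check disagreed:** the tab edge measured 53–55 mm from the two cameras, below the true flat height of 58–61 mm. The already turned panel's tab showed the same offset at the start (about 50 mm), so I put it down to corner-picking error. It gives no sign of the panel standing up.

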